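# Clear a tipped vial and start the carousel's hub bolt

### The job

A vial has tipped over on the hand-turned vial carousel: lift it off the freely turning tray and lay it, not drop it, in the steel dish. Then start the carousel's hub bolt without crossing its coarse plastic thread: turn the knob backward (anticlockwise from above) just until the bolt drops at the thread start, no further than a third of a turn past it and without pulling the bolt out, then forward (clockwise) one full turn. Finish still gripping the knob, so that the bolt is held as it is while the tray gets centred, and leave the other things on the bench where they are.

Things in the scene. Friction and masses are not known exactly. Their poses are not given: they have to be found in the camera images.
- boss_mouth (a point): Middle of the mouth of the threaded boss at the carousel's centre, 70 mm above the bench, z up; +x points to where the boss's thread begins. Right-hand thread, one start, 6 mm pitch, about 1.4 mm play up and down. The stand is fixed: a round grey foot (176 mm wide, 16 mm high), an aluminium pillar and the boss (44 mm outside).
- tray (a joint): Angle (rad, anticlockwise from above) of the carousel's grey tray, a round plate 216 mm wide, 14 mm thick, its top 66 mm above the bench, spinning freely about the boss's axis. Ring of 20 pockets at radius 90 mm; eight hold vials that stand 20 mm above the tray, always on the side away from the tipped vial.
- hub_bolt: Hub bolt, set in the boss but not started; 150 g, turns with under 0.3 N m. Origin on its axis at the underside of its flange (60 mm wide, 4 mm thick), z up; +x points to the start of its own thread. It starts sitting on the boss's first thread, turned 0.5 to 1.3 rad clockwise past the thread start, origin 13 to 14.5 mm above boss_mouth. Turned back it climbs 1 mm per 60 degrees, then drops.
- knob_top (a point): Middle of the top face of the bolt's round ribbed black knob, 40 mm above the bolt's origin; the knob is 40 mm in diameter and 36 mm high, standing on the flange. Gripping fingers carry the bolt: loosen them for it to drop. Turned forward from the drop it sinks 6 mm a turn and the hand must follow; one turn leaves the origin 3 mm above boss_mouth, the flange 7 mm clear of the tray.
- bolt_index (a point): The index rib on top of the bolt's flange, 26 mm from the axis along the bolt's +x. When it passes the direction of boss_mouth's +x, turning backward, the bolt drops 6 mm, to 9 mm above boss_mouth; turned back further it climbs again.
- tipped_vial: The tipped vial: a small clear vial with a pale screw cap, 12 mm in diameter and 33 mm long, 12 g, lying on the tray about 62 mm from its centre, roughly along a radius, cap outward. Origin at the middle of its glass bottom; its z runs along it toward the cap. It does not roll readily.
- vial_mid (a point): Middle of the tipped vial's length, on its axis; about 6 mm above the surface on which it lies.
- dish: Open round stainless steel dish, 116 mm across the rim, 26 mm high, 100 mm across its flat floor, which is 3 mm thick; 0.4 kg, loose on the bench. Origin at the centre of its underside. Between dish and carousel, at the back, stands a box-shaped bath 0.28 m high (x above 0.64, y 0.09 to 0.39): swing the hand past it on the near side.
- vial_rack: Bystander: blue vial block full of vials, 60 x 100 x 36 mm. Origin at the centre of its underside.
- ferrule_jar: Bystander: small clear jar with a black lid, 44 mm wide, 46 mm high. Origin at the centre of its underside.
- erlenmeyer: Bystander: conical flask, 64 mm wide, 104 mm high. Origin at the centre of its underside.
- spanner: Bystander: flat open-ended spanner, 146 mm long, lying. Origin at its middle.
- marker: Bystander: marker pen, 126 mm long, lying. Origin at its middle.
- tweezers: Bystander: tweezers, 126 mm long, lying. Origin at its middle.

How it is judged:
By the outcome, as a careful person would: the job done as asked, in the order asked, and still so for the second after the job is handed in, while the arm keeps its last pose, push and grip.
It also fails if it takes over 72 s, if anything falls off the work surface, if the arm or the gripper's body presses on something with over 40 N, if the wrist force passes 120 N, or if a joint passes its speed limit or range.

### The arm

A 6-joint arm with a two-finger parallel gripper is mounted at the origin on a cart in front of the work surface, level with it; the furniture and walls round the work are solid. World frame = base frame: x ahead of the robot, y to its left, z up, the work surface at z = 0. Lengths are in m, angles in rad, forces in N, time in s.
With the tool pointing down it reaches from about 0.35 to 0.975 m from the base axis. Payload 4.9 kg.
Tool frame: the origin (TCP) lies at the very end of the fingers, on their centre line; the grasp point (between the pads) lies 19 mm behind it (ctrl.grip_point_offset is the distance from the TCP to the grasp point, in m); z points along the fingers, y is the line along which they close (so a half turn about z gives the same grasp; the last joint's range is limited). The gripper opens to 85 mm and grips with 20 to 120 N. Pads are 22 mm wide; open, the fingers measure 114 mm over their backs; the gripper's body (76 mm by 85 mm) begins 54 mm behind the grasp point. The pads swing forward as they close: fully open they stand 13 mm farther back than shut.
Start: joints at [1.036, 0.053, 1.613, -0, 1.476, -0.119], TCP at [0.252, 0.572, 0.231] pointing down, gripper open.
Joint ranges: [-3.01, 3.01], [-1.01, 2.22], [0.06, 2.58], [-1.02, 4.17], [0.09, 2.62], [-3.14, 3.14]. Speed limits (rad/s): [2.57, 2.57, 3.14, 3.14, 3.14, 3.14].

### API

Orientations are given as a rotation vector (axis times angle).
In Python, from station import ctrl gives the robot as it stands.
- The arm moves only by the tool send_rows, never from a script. Its argument "rows" is a list of rows, each a list of 3 entries, a list of its own where there are three numbers: the finger opening in cm, from 0 to 8.54, then the shift along the tool's x, y, z in cm, then the turn about the tool's z in degrees. A call has 1 to 10 rows; each row shifts and turns the commanded pose from where the row before left it, along the tool's axes as they then stand; what a row does not reach is not made up. A row lasts 1/8 s, in which the tool goes at most 62.5 mm and 10.7 degrees, less where a joint would pass 70% of its speed; a pose out of reach is approached as far as the arm can. A call with a gripper value outside its range is refused whole. The fingers move at their own pace and stop on an object; "newtons" is the grip in N (left out, the last holds). Time passes only in rows, so rows that do not move let the fingers close. It gives the time, the measured TCP pose, the force, the opening and the grip force at its end, in the units of the state.
- ctrl.get_obs(): the state, without advancing time (a new reading comes with each control period).
- ctrl.get_image(name): name is "scene" or "top" or "wrist"; returns a dict with "frame" (400x640x3 uint8, red, green, blue), "range_z" (400x640 float32, m along the optical axis (not along the pixel's ray), 0 where there is no reading), "fx", "fy", "cx", "cy" (pixels), "cam_to_world" (4x4, takes a point from camera to world coordinates). Camera axes: x right, y down, z forward; pixel columns grow to the right and rows downward; lengths in m; the calibration is good to about 2 mm. The wrist camera is an equidistant fisheye: a pixel r from the principal point sees the ray r / f radians off the axis. A picture is of the moment at which its call begins.
- ctrl.finish_job(): hands the job in; it is judged then, once.
The state is a dict: "t": time; "q": joint angles; "dq": joint speeds; "effort": joint torques, N m; "tool_pos": TCP position; "tool_rot": TCP orientation; "contact_force": force on the tool from outside, world axes, zero at the start; "wrist_torque": the same for the moment, N m; "opening": finger opening in m; "grip_force": force on a finger pad.
Only numpy, scipy, OpenCV 4.12 (cv2) and the standard library are available. Lean on these libraries where they do the work, as an engineer would, in place of code of your own. Each camera call takes 0.05 s, during which the arm holds its last target. There are 200 camera calls.

## Working session

There is one attempt and no reset: what is moved stays moved. The work goes in short steps, Python scripts to look and compute and a tool call to move; the robot and the scene stay as the last step left them, time stands still between calls to the robot, and variables do not carry over. Pictures are saved under pics/ and viewed, at most 10 in all, crops included, and the job is handed in when it is done.

Besides the shell and the picture viewer there is one more tool, called after "Call:" by a JSON object that holds its "name" and its "arguments". send_rows: Moves the arm, as the interface text tells. Its arguments: {"type":"object","properties":{"rows":{"type":"array","items":{"type":"array"}},"newtons":{"type":"number"}},"required":["rows"]}

```bash
ls; mkdir -p pics; cat > h.py <<'E'
import numpy as np, cv2
from station import ctrl
from scipy.spatial.transform import Rotation as R
def pts(im):
    z=im["range_z"]; v,u=np.mgrid[:z.shape[0],:z.shape[1]]
    P=np.stack([(u-im["cx"])/im["fx"]*z,(v-im["cy"])/im["fy"]*z,z],-1)
    T=im["cam_to_world"]; W=P@T[:3,:3].T+T[:3,3]; W[z==0]=np.nan; return W
def onplane(im,u,v,h):
    T=im["cam_to_world"]; d=T[:3,:3]@np.array([(u-im["cx"])/im["fx"],(v-im["cy"])/im["fy"],1]); o=T[:3,3]
    return o+d*(h-o[2])/d[2]
def fish(im,u,v,h):
    T=im["cam_to_world"]; x=(u-im["cx"])/im["fx"]; y=(v-im["cy"])/im["fy"]; r=np.hypot(x,y)+1e-9
    d=T[:3,:3]@np.array([np.sin(r)*x/r,np.sin(r)*y/r,np.cos(r)]); o=T[:3,3]
    return o+d*(h-o[2])/d[2]
def save(im,n,s=1,crop=None):
    f=im["frame"][:,:,::-1]
    if crop: f=f[crop[1]:crop[3],crop[0]:crop[2]]
    cv2.imwrite("pics/"+n,cv2.resize(f,None,fx=s,fy=s,interpolation=cv2.INTER_CUBIC))
E
python3 - <<'E'
from h import *
o=ctrl.get_obs(); print(o["t"],o["tool_pos"],R.from_rotvec(o["tool_rot"]).as_matrix().round(2),o["opening"],ctrl.grip_point_offset)
for n in("top","scene"):
    im=ctrl.get_image(n); save(im,n+"0.png"); np.savez(n+"0.npz",**im); print(n,im["fx"],im["cam_to_world"].round(3).tolist())
E
```

```text
pics
0.0 [0.25214678 0.57120241 0.23009206] [[-0.91  0.4  -0.  ]
 [ 0.4   0.91 -0.  ]
 [ 0.   -0.   -1.  ]] 0.08558636646525457 0.0187
top 438.6805523723302 [[0.028, -0.997, 0.07, 0.4], [-1.0, -0.028, 0.011, 0.054], [-0.009, -0.07, -0.998, 1.429], [0.0, 0.0, 0.0, 1.0]]
scene 518.7248362250243 [[-0.538, -0.582, 0.61, -0.49], [-0.843, 0.384, -0.378, 0.674], [-0.014, -0.717, -0.697, 1.224], [0.0, 0.0, 0.0, 1.0]]
```

View pics/top0.png

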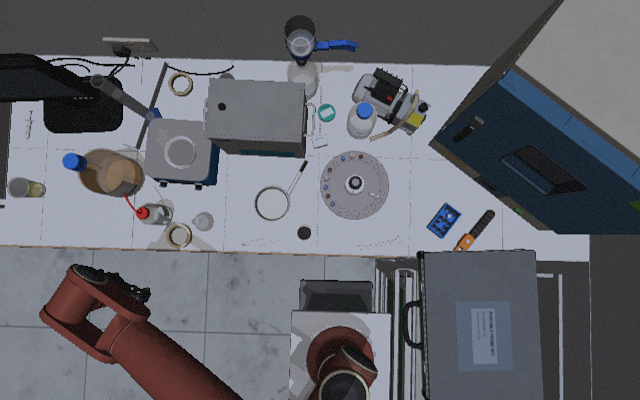

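View pics/scene0.png

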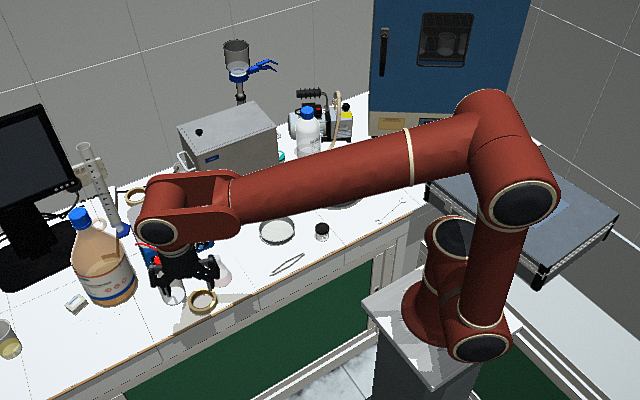

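Top: carousel centre is near (354,184), dish near (272,203) with something tool-like above right of it, the jar at (304,233), and tweezers at about (260,243). Next I measure the carousel and dish and zoom in.

```bash
python3 - <<'E'
from h import *
im=dict(np.load("top0.npz")); W=pts(im)
save(im,"top_c.png",7,(300,135,412,218))
# tray
def circ(m,name):
    c=max(cv2.findContours(m.astype(np.uint8),0,2)[0],key=cv2.contourArea); (u,v),r=cv2.minEnclosingCircle(c); print(name,u,v,r); return u,v
roi=np.zeros(W.shape[:2],bool); roi[130:240,300:410]=1
u,v=circ(roi&(W[...,2]>0.05)&(W[...,2]<0.1),"tray"); print(onplane(im,u,v,.066))
k=roi&(W[...,2]>0.11)&(W[...,2]<.14)&(abs(W[...,0]-onplane(im,u,v,.1)[0])<.04); u,v=circ(k,"knob"); print(np.nanmedian(W[k],0),onplane(im,u,v,.1235), onplane(im,354,184,.1235))
roi[:]=0; roi[180:225,240:300]=1
m=roi&(W[...,2]>0.015)&(W[...,2]<.04); u,v=circ(m,"rim"); print(onplane(im,u,v,.026))
f=im["frame"]
E
```

```text
tray 354.00592041015625 185.2907257080078 34.45055389404297
[ 0.55370433 -0.02732059  0.066     ]
knob 354.76922607421875 182.53846740722656 6.699479579925537
[ 0.55581562 -0.02647898  0.12276776] [ 0.55555482 -0.02596005  0.1235    ] [ 0.55109819 -0.02376369  0.1235    ]
rim 272.5810852050781 202.1216278076172 19.83116912841797
[0.49681375 0.23008664 0.026     ]
```

View pics/top_c.png

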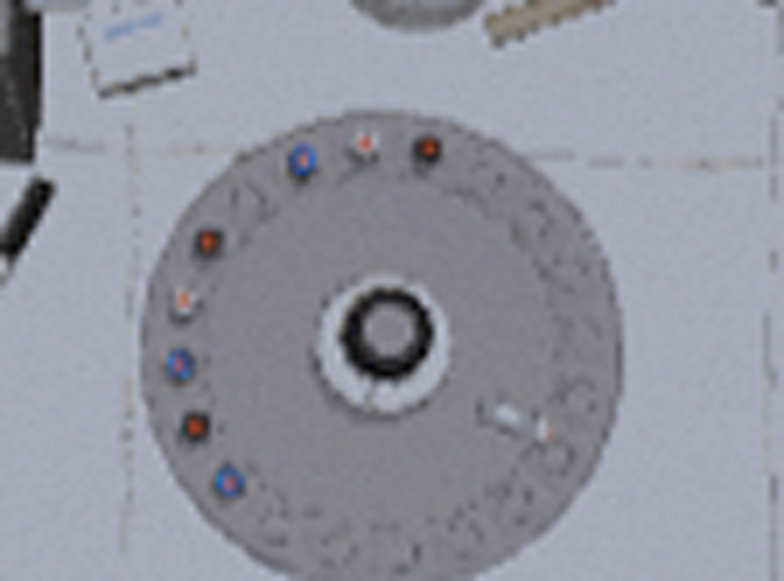

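The crop shows the tipped vial running from about (480,405) to (550,432). The standing vials are on the left, and the flange's index rib is at about (372,395), pointing roughly towards the base.

```bash
python3 - <<'E'
from h import *
im=dict(np.load("top0.npz"))
f=lambda x,y,h:onplane(im,300+x/7,135+y/7,h)
a,b=f(480,405,.072),f(550,432,.072); c=np.array([.555,-.0265,.072]); m=(a+b)/2
print(a,b,m,np.linalg.norm(b-a),np.linalg.norm(m[:2]-c[:2]))
r=b-a; print("vial dir deg",np.degrees(np.arctan2(r[1],r[0])), "radial",np.degrees(np.arctan2(*(m-c)[1::-1])))
o=ctrl.get_obs(); M=R.from_rotvec(o["tool_rot"]).as_matrix(); d=M.T@(m-o["tool_pos"]); print("shift",d*100, np.degrees(np.arctan2(M[1,0],M[0,0])),o["q"])
print("rib",np.degrees(np.arctan2(*(f(372,395,.0875)-f(380,342,.0875))[1::-1])))
E
```

```text
[ 0.53066237 -0.07265843  0.072     ] [ 0.51950596 -0.10387291  0.072     ] [ 0.52508416 -0.08826567  0.072     ] 0.03314829241910348 0.06862911653376423
vial dir deg -109.66747877416488 radial -115.8429509050571
shift [-51.61001546 -49.28000166  15.8978613 ] 156.17696131866185 [ 1.03601616e+00  5.33196276e-02  1.61415697e+00 -1.43474232e-05
  1.47599023e+00 -1.18988528e-01]
rib 172.80037466799754
```

Call:
{"name": "send_rows", "arguments": {"rows": [[8.5,[-4.3,-4.1,0],0],[8.5,[-4.3,-4.1,0],0],[8.5,[-4.3,-4.1,0],0],[8.5,[-4.3,-4.1,0],0],[8.5,[-4.3,-4.1,0],0],[8.5,[-4.3,-4.1,0],0],[8.5,[-4.3,-4.1,0],0],[8.5,[-4.3,-4.1,0],0],[8.5,[-4.3,-4.1,0],0],[8.5,[-4.3,-4.1,0],0]]}}

```text
t: 1.35
tool_pos: [0.4804, 0.0211, 0.231]
tool_rot: [0.649, 3.074, 0.0]
contact_force: [0.0, 0.0, 0.6]
opening: 0.085
grip_force: 0.0
```

Call:
{"name": "send_rows", "arguments": {"rows": [[8.5,[-4.3,-4.1,0],0],[8.5,[-4.3,-4.2,0],0],[5,[0,0,0],10.7],[3,[0,0,0],10.7],[3,[0,0,0],10.7],[3,[0,0,0],10.7],[3,[0,0,0],10.7],[3,[0,0,0],10.7],[3,[0,0,0],10.7],[3,[0,0,0],10.7]]}}

```text
t: 2.6
tool_pos: [0.525, -0.0876, 0.2307]
tool_rot: [-2.569, -1.806, 0.001]
contact_force: [-0.3, -0.4, -0.5]
opening: 0.0297
grip_force: 0.0
```

```bash
python3 - <<'E'
from h import *
o=ctrl.get_obs(); M=R.from_rotvec(o["tool_rot"]).as_matrix(); print(o["t"],o["tool_pos"],np.degrees(np.arctan2(M[1,0],M[0,0])),o["q"],o["opening"],o["contact_force"])
im=ctrl.get_image("wrist"); save(im,"w1.png"); np.savez("w1.npz",**im); print(im["fx"],im["fy"],im["cx"],im["cy"],im["cam_to_world"].round(3))
E
```

```text
2.6 [ 0.52498556 -0.08756855  0.23065871] 70.2256013844167 [-3.05151319e-01 -1.69613319e-01  1.82705962e+00  8.40660953e-06
  1.48526275e+00  3.99763418e-02] 0.029735582575238083 [-0.28484112 -0.40545755 -0.4954701 ]
309.70691628693146 309.70691628693146 316.01172456570043 198.29624562964227 [[ 0.941 -0.319 -0.111  0.554]
 [-0.338 -0.89  -0.307 -0.008]
 [-0.001  0.326 -0.945  0.375]
 [ 0.     0.     0.     1.   ]]
```

View pics/w1.png

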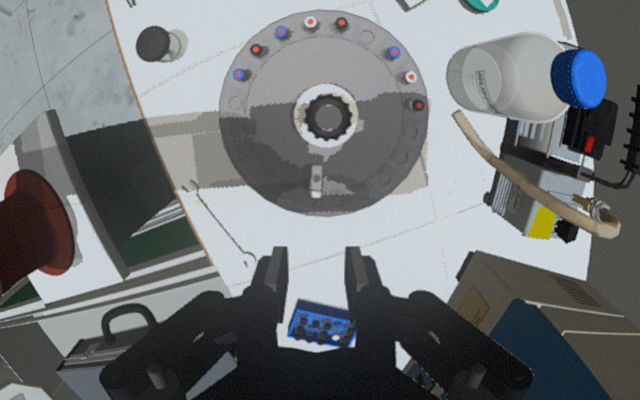

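The wrist view shows the knob at (330,117) and the vial from (318,164) to (316,197). The index rib looks to be on the flange's left side, about (302,116). I'll zoom in and measure.

```bash
python3 - <<'E'
from h import *
im=dict(np.load("w1.npz")); save(im,"w1c.png",6,(270,75,370,175+25))
for n,u,v,h in(("a",318,164,.072),("b",316,197,.072),("knob",329.5,117.5,.1235)): print(n,fish(im,u,v,h))
z=im["range_z"]; print(z[170:195:6,317], z[117,330])
E
```

```text
a [ 0.53242382 -0.07280897  0.072     ]
b [ 0.51876494 -0.10492051  0.072     ]
knob [ 0.55779355 -0.0285571   0.1235    ]
[0.30356506 0.30529281 0.30743843 0.30979976 0.3121572 ] 0.2413079
```

View pics/w1c.png

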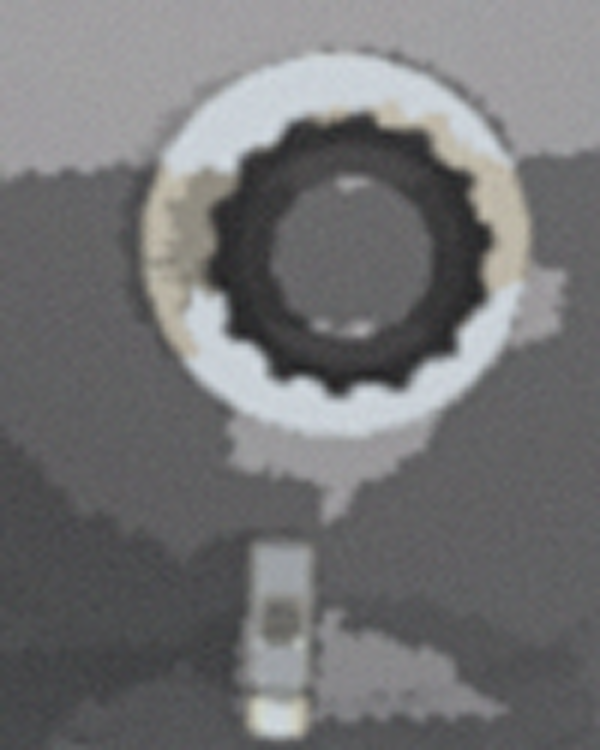

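Call:
{"name": "send_rows", "arguments": {"rows": [[3,[-0.1,0.1,5],2],[3,[0,0,5],0],[3,[0,0,3],0],[3,[0,0,1.8],0],[3,[0,0,0.7],0],[3,[0,0,0.6],0],[3,[0,0,0],0]], "newtons": 25}}

```text
t: 3.52
tool_pos: [0.5265, -0.0891, 0.071]
tool_rot: [2.595, 1.77, 0.001]
contact_force: [0.4, 0.1, 0.4]
opening: 0.0301
grip_force: 0.0
```

Call:
{"name": "send_rows", "arguments": {"rows": [[2,[0,0,0],0],[1.5,[0,0,0],0],[1,[0,0,0],0],[0.8,[0,0,0],0],[0.6,[0,0,0],0],[0.6,[0,0,0],0]]}}

```text
t: 4.28
tool_pos: [0.5265, -0.0891, 0.071]
tool_rot: [2.595, 1.769, 0.001]
contact_force: [0.4, 0.8, 4.6]
opening: 0.0098
grip_force: 25.4
```

Call:
{"name": "send_rows", "arguments": {"rows": [[2.5,[0,0,0],0],[2.5,[0,0,0],0],[2.5,[0,0,0.15],0],[2.5,[0,0,0.15],0],[2,[0,0,0],0],[1.2,[0,0,0],0],[0.6,[0,0,0],0],[0.6,[0,0,0],0],[0.6,[0,0,0],0]]}}

```text
t: 5.4
tool_pos: [0.526, -0.089, 0.0674]
tool_rot: [2.596, 1.77, 0.0]
contact_force: [-0.1, 0.4, 1.1]
opening: 0.0099
grip_force: 26.9
```

Call:
{"name": "send_rows", "arguments": {"rows": [[0.6,[0,0,-0.5],0],[0.6,[0,0,-1],0],[0.6,[0,0,-2],0],[0.6,[0,0,-4],0],[0.6,[0,0,-4],0],[0.6,[0,0,0],0]]}}

```text
t: 6.15
tool_pos: [0.5287, -0.0898, 0.1879]
tool_rot: [2.589, 1.766, 0.009]
contact_force: [0.2, -0.0, 0.2]
opening: 0.0101
grip_force: 26.8
```

```bash
python3 - <<'E'
from h import *
o=ctrl.get_obs(); M=R.from_rotvec(o["tool_rot"]).as_matrix(); print(o["t"],o["tool_pos"],np.degrees(np.arctan2(M[1,0],M[0,0])),o["q"],o["opening"],o["grip_force"])
im=ctrl.get_image("wrist"); np.savez("w2.npz",**im)
save(im,"w2.png",4,(240,60,400,200+10)); save(im,"w2.png",2.5,(180,60,460,300))
t=np.array([.497,.23]); d=np.r_[t-o["tool_pos"][:2],0]; print(M.T@d*100)
E
```

```text
6.15 [ 0.52865027 -0.08975734  0.18785688] 68.58106465408086 [-3.07021901e-01 -1.36379407e-01  1.86964841e+00  3.33963524e-05
  1.39887595e+00  6.68066125e-02] 0.010139787011765466 26.79310441017151
[ 28.61151064 -14.62300575  -0.11883083]
```

View pics/w2.png

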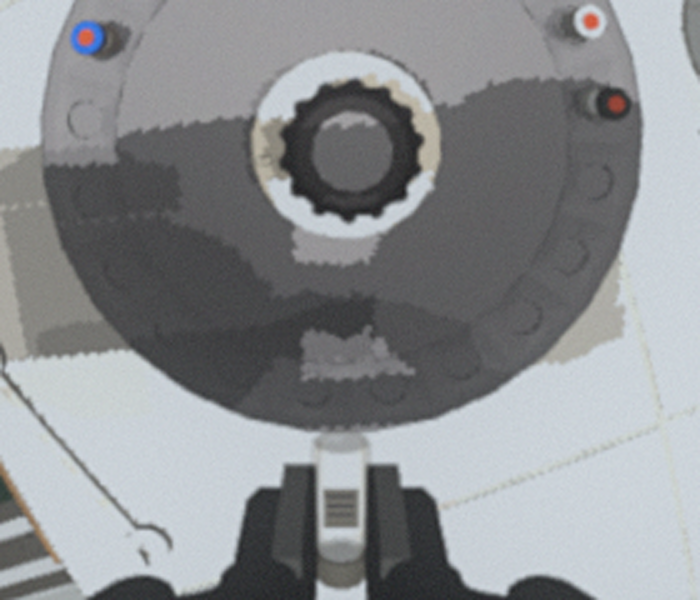

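The vial is held between the pads, roughly level, and is clear of the tray. Next I carry it to the dish.

Call:
{"name": "send_rows", "arguments": {"rows": [[0.6,[2,-1,0],0],[0.6,[3.6,-1.8,0],0],[0.6,[4,-2,0],0],[0.6,[4,-2,0],0],[0.6,[4,-2,0],0],[0.6,[4,-2,0],0],[0.6,[4,-2,0],0],[0.6,[2,-1.1,0],0],[0.6,[1,-0.7,0],0],[0.6,[0,0,0],0]]}}

```text
t: 7.45
tool_pos: [0.4939, 0.2306, 0.1813]
tool_rot: [-2.595, -1.771, 0.003]
contact_force: [0.2, 0.1, 0.0]
opening: 0.0098
grip_force: 26.8
```

```bash
python3 - <<'E'
from h import *
o=ctrl.get_obs(); M=R.from_rotvec(o["tool_rot"]).as_matrix(); print(o["t"],o["tool_pos"],M.round(3),o["opening"],o["q"])
im=ctrl.get_image("wrist"); np.savez("w3.npz",**im); save(im,"w3.png",1.25)
E
```

```text
7.45 [0.49386965 0.23057893 0.18131492] [[ 0.364  0.931 -0.002]
 [ 0.931 -0.364 -0.001]
 [-0.001 -0.001 -1.   ]] 0.009828104086834464 [ 3.00402156e-01 -1.01248383e-01  1.84871489e+00 -3.09352480e-04
  1.39593704e+00  6.73497569e-01]
```

View pics/w3.png

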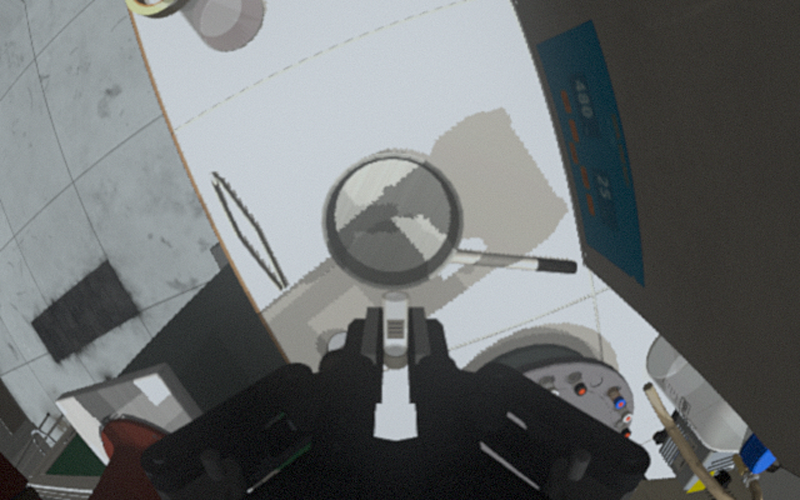

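The dish rim is centred near (393,219) in the picture, with a pen beside it at right. I'll check its position.

```bash
python3 - <<'E'
from h import *
im=dict(np.load("w3.npz"))
e=[fish(im,u/1.25,v/1.25,.026) for u,v in((323,219),(463,219),(393,150),(393,288))]
print(np.round(e,4),(e[0]+e[1])/2,np.mean(e,0))
E
```

```text
[[0.4418 0.2572 0.026 ]
 [0.547  0.216  0.026 ]
 [0.5145 0.2875 0.026 ]
 [0.4722 0.18   0.026 ]] [0.49438722 0.23658338 0.026     ] [0.49385797 0.23516866 0.026     ]
```

Call:
{"name": "send_rows", "arguments": {"rows": [[0.6,[0.3,0,3],0],[0.6,[0,0,4.5],0],[0.6,[0,0,4.5],0],[0.6,[0,0,3],0],[0.6,[0,0,1],0],[0.6,[0,0,0.4],0],[0.6,[0,0,0.2],0],[0.6,[0,0,0],0]]}}

```text
t: 8.5
tool_pos: [0.4965, 0.2336, 0.0176]
tool_rot: [2.595, 1.769, 0.003]
contact_force: [-0.2, -0.4, -0.9]
opening: 0.0099
grip_force: 26.8
```

Call:
{"name": "send_rows", "arguments": {"rows": [[0.6,[0,0,0.5],0],[0.6,[0,0,0.4],0],[0.6,[0,0,0.2],0],[0.6,[0,0,0],0]]}}

```text
t: 9.0
tool_pos: [0.4953, 0.2333, 0.0049]
tool_rot: [-2.595, -1.77, 0.001]
contact_force: [-0.3, 0.4, 0.1]
opening: 0.0101
grip_force: 26.8
```

Call:
{"name": "send_rows", "arguments": {"rows": [[0.6,[0,0,0.05],0],[0.6,[0,0,0.05],0],[0.6,[0,0,0],0]]}}

```text
t: 9.38
tool_pos: [0.4957, 0.2334, 0.0044]
tool_rot: [2.596, 1.77, 0.0]
contact_force: [-0.6, -0.0, 0.5]
opening: 0.0102
grip_force: 26.8
```

Within a fraction of a millimetre of the floor; release gently.

Call:
{"name": "send_rows", "arguments": {"rows": [[1.1,[0,0,0.02],0],[1.2,[0,0,0],0],[1.4,[0,0,0],0],[2,[0,0,0],0],[2.8,[0,0,0],0],[3,[0,0,-0.5],0],[3,[0,0,-2],0],[3,[0,0,-5],0],[3,[0,0,-6],0],[3,[0,0,-4],0]]}}

```text
t: 10.62
tool_pos: [0.4968, 0.2339, 0.1845]
tool_rot: [2.594, 1.769, 0.009]
contact_force: [0.3, 0.5, 0.3]
opening: 0.0302
grip_force: 0.0
```

```bash
python3 - <<'E'
from h import *
o=ctrl.get_obs(); M=R.from_rotvec(o["tool_rot"]).as_matrix(); print(o["t"],o["tool_pos"],o["opening"],o["q"])
im=ctrl.get_image("wrist"); np.savez("w4.npz",**im); save(im,"w4.png",3,(220,80,420,260))
t=np.array([.5565,-.0275]); print(M.T@np.r_[t-o["tool_pos"][:2],0]*100)
E
```

```text
10.625 [0.4968152  0.23385503 0.18449919] 0.030156952572888012 [ 3.04389192e-01 -9.92478203e-02  1.84141679e+00  1.46284194e-05
  1.39345013e+00  6.78198374e-01]
[-2.21511285e+01  1.51001520e+01 -1.31619938e-02]
```

View pics/w4.png

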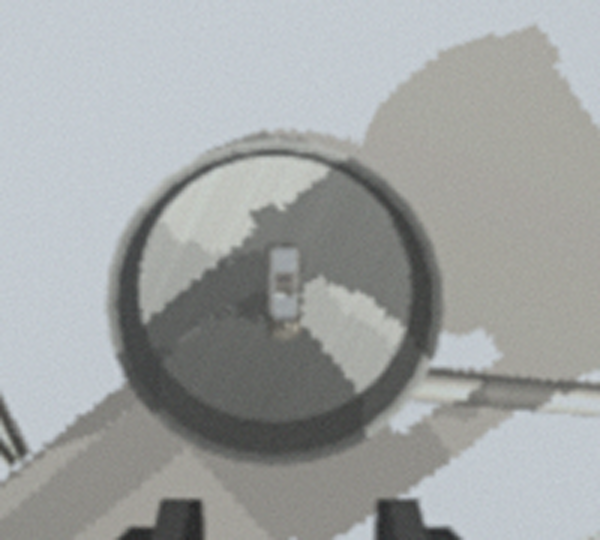

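The vial lies flat in the middle of the dish floor. Next I refine the knob's axis from the stored images and go above it.

```bash
cat >> h.py <<'E'
def wpts(im):
    z=im["range_z"]; v,u=np.mgrid[:z.shape[0],:z.shape[1]]
    x=(u-im["cx"])/im["fx"]; y=(v-im["cy"])/im["fy"]; r=np.hypot(x,y)+1e-9
    k=np.tan(np.minimum(r,1.3))/r; P=np.stack([x*k*z,y*k*z,z],-1)
    T=im["cam_to_world"]; W=P@T[:3,:3].T+T[:3,3]; W[z==0]=np.nan; return W
def fit(W,lo,hi,c=(.556,-.0275),rad=.04):
    m=(W[...,2]>lo)&(W[...,2]<hi)&(np.hypot(W[...,0]-c[0],W[...,1]-c[1])<rad)
    p=W[m]; (x,y),r=cv2.minEnclosingCircle(p[:,:2].astype(np.float32)); return x,y,r,np.median(p[:,2]),m.sum()
E
python3 - <<'E'
from h import *
for n in("w1","w2"):
    W=wpts(dict(np.load(n+".npz"))); print(n,"knob",np.round(fit(W,.117,.13),4),"flange",np.round(fit(W,.078,.095),4))
    m=(W[...,2]>.06)&(W[...,2]<.07); print("traytop",np.nanmedian(W[m][:,2]))
    g=W[(W[...,2]>.06)&(W[...,2]<.07)&(np.hypot(W[...,0]-.556,W[...,1]+.0275)<.13)]; print(cv2.minEnclosingCircle(g[:,:2].astype(np.float32)))
W=pts(dict(np.load("top0.npz"))); print("top",np.round(fit(W,.117,.13),4))
E
```

```text
w1 knob [ 5.567e-01 -2.800e-02  2.030e-02  1.243e-01  1.687e+03] flange [ 5.556e-01 -2.850e-02  3.020e-02  8.840e-02  1.530e+03]
traytop 0.0670745910123502
((0.5546313524246216, -0.028583873063325882), 0.10845305025577545)
w2 knob [ 5.566e-01 -2.810e-02  2.030e-02  1.243e-01  2.424e+03] flange [ 5.555e-01 -2.860e-02  3.030e-02  8.850e-02  2.000e+03]
traytop 0.06708947511051433
((0.5545579195022583, -0.02899886667728424), 0.1084289625287056)
top [ 5.563e-01 -2.690e-02  1.970e-02  1.229e-01  1.230e+02]
```

Call:
{"name": "send_rows", "arguments": {"rows": [[6,[-2.2,1.5,0],0],[6,[-4,2.7,0],0],[6,[-4,2.7,0],0],[6,[-4,2.7,0],0],[6,[-4,2.7,0],0],[6,[-3,2,0],0],[6,[-1,0.8,0],0],[6,[0,0,0],0]]}}

```text
t: 11.68
tool_pos: [0.5553, -0.0286, 0.1798]
tool_rot: [2.596, 1.768, 0.001]
contact_force: [-0.1, 0.9, -0.0]
opening: 0.0602
grip_force: 0.0
```

Call:
{"name": "send_rows", "arguments": {"rows": [[6,[0.1,0,2],0],[6,[0,0,3],0],[6,[0,0,2],0],[6,[0,0,1],0],[6,[0,0,0.5],0],[6,[0,0,0],0]], "newtons": 25}}

```text
t: 12.42
tool_pos: [0.5558, -0.0275, 0.0944]
tool_rot: [2.595, 1.77, 0.001]
contact_force: [0.5, -0.2, -0.7]
opening: 0.0598
grip_force: 0.0
```

```bash
cat > k.py <<'E'
from h import *
o=ctrl.get_obs(); print(o["t"],o["tool_pos"].round(4),o["opening"].__round__(4),np.degrees(o["q"][5]).round(1),np.round(o["contact_force"],1),np.round(o["wrist_torque"],2))
im=ctrl.get_image("wrist"); np.savez("wk.npz",**im); W=wpts(im)
m=np.hypot(W[...,0]-.556,W[...,1]+.0285); c=(m<.009); print("knob top z",np.nanmedian(W[c][:,2]),c.sum(),"tray",np.nanmedian(W[(m>.05)&(m<.075)&(W[...,2]<.075)][:,2]))
print(np.round(fit(W,.09,.13,rad=.024),4))
E
python3 k.py
```

```text
12.425 [ 0.5558 -0.0275  0.0944] 0.0598 10.9 [ 0.5 -0.2 -0.7] [0.02 0.04 0.  ]
knob top z 0.12503775187472488 995 tray 0.06732998235113954
[ 5.547e-01 -2.700e-02  2.240e-02  1.237e-01  6.092e+03]
```

Call:
{"name": "send_rows", "arguments": {"rows": [[4.5,[0,0,0],0],[3.8,[0,0,0],0],[3.5,[0,0,0],0],[3.5,[0,0,0],0],[3.5,[0,0,-0.02],-10],[3.5,[0,0,-0.02],-10],[3.5,[0,0,-0.01],-10],[3.5,[0,0,0],0]]}}

```text
t: 13.48
tool_pos: [0.5554, -0.0274, 0.095]
tool_rot: [-2.051, -2.38, 0.0]
contact_force: [-2.3, 1.2, 5.6]
opening: 0.0391
grip_force: 25.6
```

```bash
python3 k.py
```

```text
13.475 [ 0.5554 -0.0274  0.095 ] 0.0391 -19.0 [-2.3  1.2  5.6] [0.17 0.49 0.09]
knob top z 0.12487629406136344 982 tray 0.06732722522014661
[ 5.558e-01 -2.620e-02  2.340e-02  1.234e-01  6.729e+03]
```

Call:
{"name": "send_rows", "arguments": {"rows": [[4.3,[0,0,0],0],[4.6,[0,0,0],0],[4.6,[0,0,0],0],[4.6,[0,0,0],0]]}}

```text
t: 14.02
tool_pos: [0.5553, -0.0275, 0.0944]
tool_rot: [-2.049, -2.381, 0.0]
contact_force: [0.3, -0.4, 0.7]
opening: 0.0458
grip_force: 0.0
```

```bash
python3 k.py
```

```text
14.025 [ 0.5553 -0.0275  0.0944] 0.0458 -19.1 [ 0.3 -0.4  0.7] [-0.01 -0.02  0.01]
knob top z 0.125426875301617 993 tray 0.06732289191610552
[ 5.560e-01 -2.760e-02  2.410e-02  1.239e-01  6.691e+03]
```

Call:
{"name": "send_rows", "arguments": {"rows": [[3.8,[0,0,0],0],[3.5,[0,0,0],0],[3.5,[0,0,0],0],[3.5,[0,0,-0.03],-8],[3.5,[0,0,-0.02],-7],[3.5,[0,0,0],0],[4.3,[0,0,0],0],[4.6,[0,0,0],0],[4.6,[0,0,0],0],[4.6,[0,0,0],0]]}}

```text
t: 15.32
tool_pos: [0.5555, -0.0275, 0.0951]
tool_rot: [1.721, 2.628, 0.0]
contact_force: [-0.2, -0.2, -0.4]
opening: 0.0461
grip_force: 0.0
```

```bash
python3 k.py
```

```text
15.325 [ 0.5555 -0.0275  0.0951] 0.0461 -34.1 [-0.2 -0.2 -0.4] [ 0.02 -0.02  0.01]
knob top z 0.1256004210908353 970 tray 0.06731477664054016
[ 5.560e-01 -2.740e-02  2.410e-02  1.240e-01  6.669e+03]
```

Call:
{"name": "send_rows", "arguments": {"rows": [[3.8,[0,0,0],0],[3.5,[0,0,0],0],[3.5,[0,0,0],0],[3.5,[0,0,-0.01],-8],[3.5,[0,0,-0.01],-7],[3.5,[0,0,0],0],[4.3,[0,0,0],0],[4.6,[0,0,0],0],[4.6,[0,0,0],0],[4.6,[0,0,0],0]]}}

```text
t: 16.62
tool_pos: [0.5556, -0.0275, 0.0954]
tool_rot: [1.363, 2.83, 0.0]
contact_force: [0.6, -0.5, 0.4]
opening: 0.0461
grip_force: 0.0
```

```bash
python3 k.py
```

```text
16.625 [ 0.5556 -0.0275  0.0954] 0.0461 -49.1 [ 0.6 -0.5  0.4] [-0.   -0.01 -0.02]
knob top z 0.12059061869568818 936 tray 0.06730870819476764
[ 5.561e-01 -2.760e-02  2.410e-02  1.193e-01  6.220e+03]
```

The bolt dropped about 5–6 mm, within 15° after the thread start. I lower the hand, regrip and turn forward, following the thread.

Call:
{"name": "send_rows", "arguments": {"rows": [[4.6,[0,0,0.3],0],[4.6,[0,0,0.3],0],[3.8,[0,0,0],0],[3.5,[0,0,0],0],[3.5,[0,0,0],0],[3.5,[0,0,0],0],[3.5,[0,0,0.017],10],[3.5,[0,0,0.017],10],[3.5,[0,0,0.017],10],[3.5,[0,0,0.017],10]], "newtons": 40}}

```text
t: 17.92
tool_pos: [0.5554, -0.0276, 0.0886]
tool_rot: [2.255, 2.187, -0.0]
contact_force: [-1.5, -2.0, -0.9]
opening: 0.039
grip_force: 40.4
```

Call:
{"name": "send_rows", "arguments": {"rows": [[3.5,[0,0,0.017],10],[3.5,[0,0,0.017],10],[3.5,[0,0,0.017],10],[3.5,[0,0,0.017],10],[3.5,[0,0,0.017],10],[3.5,[0,0,0.017],10],[3.5,[0,0,0.017],10],[3.5,[0,0,0.017],10],[3.5,[0,0,0.017],10],[3.5,[0,0,0.017],10]]}}

```text
t: 19.18
tool_pos: [0.5554, -0.0296, 0.0873]
tool_rot: [3.12, -0.32, 0.0]
contact_force: [-2.1, -5.5, 0.1]
opening: 0.039
grip_force: 40.2
```

```bash
python3 k.py
```

```text
19.175 [ 0.5554 -0.0296  0.0873] 0.039 91.2 [-2.1 -5.5  0.1] [-1.6   0.63  0.09]
knob top z 0.11917378163412085 1013 tray 0.06728053143427963
[ 5.560e-01 -2.760e-02  2.400e-02  1.181e-01  7.468e+03]
```

Call:
{"name": "send_rows", "arguments": {"rows": [[3.5,[0,0,0.017],10],[3.5,[0,0,0.017],10],[3.5,[0,0,0.017],10],[3.5,[0,0,0.017],10],[3.5,[0,0,0.017],10],[3.5,[0,0,0.017],10],[3.5,[0,0,0.017],10],[3.5,[0,0,0],0]]}}

```text
t: 20.23
tool_pos: [0.554, -0.0291, 0.0852]
tool_rot: [2.377, -2.046, -0.001]
contact_force: [-4.1, -6.1, -0.6]
opening: 0.0391
grip_force: 40.3
```

Call:
{"name": "send_rows", "arguments": {"rows": [[4.2,[0,0,0],0],[4.6,[0,0,0],0],[5,[0,0,0],0],[5,[0,0,0],0]]}}

```text
t: 20.72
tool_pos: [0.5557, -0.0273, 0.086]
tool_rot: [-2.381, 2.048, -0.001]
contact_force: [-0.7, -0.6, 0.9]
opening: 0.0499
grip_force: 0.0
```

```bash
cat >> k.py <<'E'
for h in np.arange(.110,.122,.004):
    pass
zt=np.nanmedian(W[c][:,2]); print("top fit",np.round(fit(W,zt-.002,zt+.0015,c=(.5555,-.0285),rad=.026),4), "flange", np.round(fit(W,zt-.04,zt-.034,c=(.5555,-.0285),rad=.036),4))
save(im,"k_%d.png"%(o["t"]*100),4,(240,60,400,200))
E
python3 k.py
```

```text
20.725 [ 0.5557 -0.0273  0.086 ] 0.0499 160.9 [-0.7 -0.6  0.9] [-0.02 -0.02 -0.03]
knob top z 0.11714380061333719 1305 tray 0.0672298687934402
[ 5.548e-01 -2.870e-02  2.070e-02  1.158e-01  6.082e+03]
top fit [ 5.556e-01 -2.880e-02  2.600e-02  1.166e-01  3.554e+03] flange [ 5.551e-01 -2.960e-02  3.000e-02  8.050e-02  3.384e+03]
```

Call:
{"name": "send_rows", "arguments": {"rows": [[5.2,[0.16,0.14,0],0],[5.2,[0,0,0],-10],[5.2,[0,0,0],-10],[5.2,[0,0,0],-10],[5.2,[0,0,0],-10],[5.2,[0,0,0],-10],[5.2,[0,0,0],-10],[5.2,[0,0,0],-10],[5.2,[0,0,0],-10],[5.2,[0,0,0],-10]]}}

```text
t: 22.02
tool_pos: [0.5542, -0.0294, 0.0857]
tool_rot: [3.132, 0.244, 0.0]
contact_force: [0.8, 1.0, -0.5]
opening: 0.0517
grip_force: 0.0
```

Call:
{"name": "send_rows", "arguments": {"rows": [[5.2,[0,0,0],-10],[5.2,[0,0,0],-10],[5.2,[0,0,0],-10],[5.2,[0,0,0],-10],[5.2,[0,0,0],-10],[5.2,[0,0,0],-10],[4.2,[0,0,0],0],[3.5,[0,0,0],0],[3.5,[0,0,0],0],[3.5,[0,0,0],0]]}}

```text
t: 23.28
tool_pos: [0.5543, -0.0293, 0.0859]
tool_rot: [2.596, 1.769, -0.0]
contact_force: [-2.1, -0.2, 1.6]
opening: 0.039
grip_force: 40.1
```

```bash
python3 k.py
```

```text
23.275 [ 0.5543 -0.0293  0.0859] 0.039 10.8 [-2.1 -0.2  1.6] [0.03 0.15 0.02]
knob top z 0.1170430097257242 1050 tray 0.06731792296273235
[ 5.560e-01 -2.740e-02  2.400e-02  1.160e-01  7.579e+03]
top fit [ 5.566e-01 -2.580e-02  2.500e-02  1.166e-01  3.703e+03] flange [ 5.563e-01 -2.530e-02  2.960e-02  8.050e-02  2.900e+03]
```

Call:
{"name": "send_rows", "arguments": {"rows": [[3.5,[0,0,0.017],10],[3.5,[0,0,0.017],10],[3.5,[0,0,0.017],10],[3.5,[0,0,0.017],10],[3.5,[0,0,0.017],10],[3.5,[0,0,0.017],10],[3.5,[0,0,0.017],10],[3.5,[0,0,0.017],10],[3.5,[0,0,0.017],10],[3.5,[0,0,0.017],10]]}}

```text
t: 24.58
tool_pos: [0.5544, -0.0291, 0.0842]
tool_rot: [-3.021, 0.86, -0.0]
contact_force: [-0.9, 0.4, 0.8]
opening: 0.0389
grip_force: 40.1
```

Call:
{"name": "send_rows", "arguments": {"rows": [[3.5,[0,0,0.017],10],[3.5,[0,0,0.017],10],[3.5,[0,0,0.017],10],[3.5,[0,0,0.017],10],[3.5,[0,0,0.017],10],[3.5,[0,0,0.007],4],[3.5,[0,0,0],0],[3.5,[0,0,0],0]]}}

```text
t: 25.58
tool_pos: [0.5545, -0.0291, 0.0833]
tool_rot: [-2.309, 2.13, -0.0]
contact_force: [-0.4, 0.6, 2.0]
opening: 0.0388
grip_force: 40.1
```

```bash
python3 k.py; ls pics
```

```text
25.575 [ 0.5545 -0.0291  0.0833] 0.0388 164.7 [-0.4  0.6  2. ] [ 0.2  -0.01 -0.07]
knob top z 0.11432252365165252 1003 tray 0.06722647940579356
[ 5.558e-01 -2.850e-02  2.390e-02  1.134e-01  7.159e+03]
top fit [ 5.557e-01 -3.160e-02  2.480e-02  1.139e-01  3.717e+03] flange [ 5.549e-01 -3.290e-02  2.960e-02  7.780e-02  2.897e+03]
k_2072.png
k_2327.png
k_2557.png
scene0.png
top0.png
top_c.png
w1.png
w1c.png
w2.png
w3.png
w4.png
```

View pics/k_2557.png

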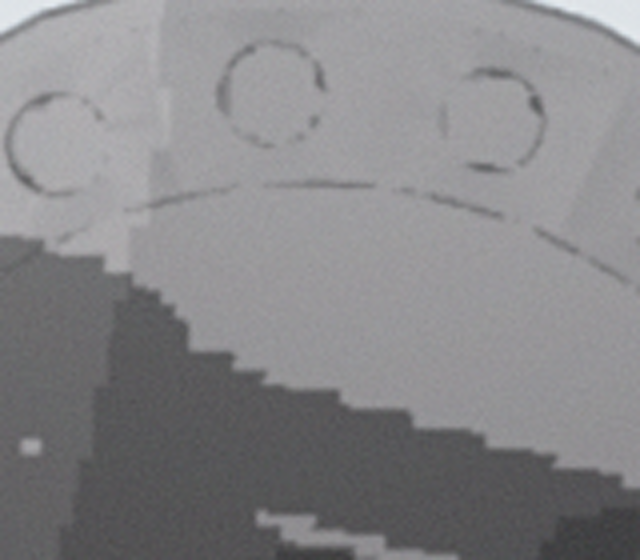

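The crop shows only the tray with empty pockets and the shaded edge of the knob area at the bottom, and nothing is disturbed. The measured height (about 3.1 mm above the mouth) and the steady 40 N grip confirm the result.

```bash
python3 -c "from station import ctrl; print(ctrl.finish_job())"
```

```text
the job is handed in; nothing more can be done
None
```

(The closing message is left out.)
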